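Fetch the attenuator barrel from the lidded parts box

ROBOT

A 6-joint arm with a two-finger parallel gripper is mounted at the origin on the work surface. World frame = base frame: x ahead of the robot, y to its left, z up, the work surface at z = 0. Lengths are in m, angles in degrees, forces in N, time in s.
With the tool pointing down it reaches from about 0.375 to 0.9 m from the base axis. Payload 3.1 kg.
Tool frame: the origin (TCP) lies midway between the tips of the shut fingers; the grasp point (between the pads) lies 19 mm behind it; z points along the fingers, y is the direction in which the jaws open and shut (so a half turn about z gives the same grasp; the last joint's range is limited). The gripper opens to 87 mm and grips with 3 to 60 N. Pads are 19 mm wide; open, the fingers measure 117 mm over their backs; the gripper's body (75 mm by 190 mm) begins 51 mm behind the grasp point.
Start: joints at [-73.367, 30.224, 82.088, -0, 67.689, -10.227], TCP at [0.282, -0.558, 0.19] pointing down, gripper open.
Joint ranges: [-176.69, 176.69], [-43.24, 126.21], [12.49, 139.97], [-82, 262], [0, 151.66], [-163.58, 163.58]. Speed limits (degrees/s): [159.86, 159.86, 180, 180, 180, 180].

INTERFACE

Orientations are given as a 3x3 rotation matrix whose columns are the frame's x, y, z axes.
In Python, from rig import status, vision, bot, models gives the robot as it stands.
- The arm moves only by the tool send_rows, never from a script. Its argument "moves" is a list of rows, each a list of 7 numbers: the shift along the tool's x, y, z in units of 25 mm (1.0 is 25 mm), then the turn, a rotation vector about the tool's x, y, z in units of 10 degrees (1.0 is 10 degrees), then the closure, from -1 (fully open) to 1 (shut), so that 0 is half open. In form: [[dx, dy, dz, rx, ry, rz, hand], ...]. A call has 1 to 12 rows; each row shifts and turns the commanded pose from where the row before left it, along the tool's axes as they then stand; what a row does not reach is not made up. A row lasts 1/8 s, in which the tool goes at most 62.5 mm and 10.7 degrees, less where a joint would pass 70% of its speed; a pose out of reach is approached as far as the arm can. A call is refused whole if a number of a shift passes 1 or a number of a turn 1, either way. A call with a gripper value outside its range is refused whole. The fingers move at their own pace and stop on an object; the grip force is fixed at half the most. Time passes only in rows, so rows that do not move let the fingers close. It gives the time, the measured TCP pose, the force and the opening at its end, in the units of the state.
- status.read_state(): the state, without advancing time (a new reading comes with each control period).
- vision.capture(name): name is "scene" or "top" or "wrist"; returns a dict with "img" (400x640x3 uint8, red, green, blue), "depth" (400x640 float32, m along the optical axis (not along the pixel's ray), 0 where there is no reading), "fx", "fy", "cx", "cy" (pixels), "pose" (4x4, takes a point from camera to world coordinates); the wrist camera has in their place "hand_eye" (4x4, takes a point from camera to tool coordinates, whose origin is the TCP and whose axes are the flange's). Camera axes: x right, y up, looking along -z (the intrinsics and any distortion apply to the point x, -y, -z); pixel columns grow to the right and rows downward; lengths in m; the calibration is good to about 2 mm. The wrist camera is an equidistant fisheye: a pixel r from the principal point sees the ray r / f radians off the axis. A picture is of the moment at which its call begins: read the wrist's pose just before it.
- bot.hand_in(): hands the job in, once; it reports no verdict.
Trained networks look in the newest picture that a camera, given by its name, has taken for a name from the list of things; names that differ only in an ending like _2 or _b are one class to them, and where a whole thing is asked for, a point or a joint stands for the part that bears it (a point fixed in the world has none). Each returns a list of dicts, best first, with "confidence" (0 to 1); they miss things now and then, are a little off and sometimes report something else, mostly with a low value. They report only what shows in the picture. A call takes as long as a camera call.
- models.masks_of(camera, name): "mask" (400x640 bool, what is visible of it) and "extent" ([left, top, right, bottom] in pixels, round what is visible of it).
- models.landmark_of(camera, name): "point" ([column, row] in pixels: a listed point, or the origin of a listed thing).
The state is a dict: "time_s": time; "joint_positions": joint angles; "qvel": joint speeds; "tau": joint torques, N m; "position": TCP position; "tcp_rot": TCP orientation; "force": force on the tool from outside, world axes, zero at the start; "moment": the same for the moment, N m; "opening": opening from 0.0 (shut) to 1.0 (fully open).
Only numpy, scipy, OpenCV 4.12 (cv2) and the standard library are available. Lean on these libraries where they do the work, as an engineer would, in place of code of your own. Each camera call takes 0.05 s, during which the arm holds its last target.

TASK

Lift the lid off the grey parts box by its knob and lay it on the rubber mat, then take the brass attenuator barrel out of the box and stand it upright, its narrow neck up, in the round blue dish. Set both down gently rather than dropping them, and leave the other two parts in the box where they lie.

Things in the scene. Friction and masses are not known exactly. Their poses are not given: they have to be found in the camera images.
- box: Grey steel parts box fixed to the desk, left or right of the dish (mat on the other side), open on top under its loose lid: 160 (x) by 230 (y) by 55 mm high outside, walls and floor 4 mm. Origin: centre of underside. On its floor, in a row along its y about 66 mm apart, in any order: barrel, disc and stud, each 25 mm or more clear on both sides along the box's x.
- lid_knob (a point): Middle of the lid's knob (upright black cylinder, 26 mm diameter, 36 mm high, at the lid's centre). Lid: loose, 0.3 kg, grey plate 166 x 236 x 6 mm, closes the box at first, x and y along the box's. This point is 18 mm above the plate's top and 29 mm above the foot of the 5 mm locating lip under the plate (5 to 6 mm play in the box), on which the lid rests when laid down. z up the knob.
- mat: Flat black rubber mat fixed on the desk, 200 (x) by 270 (y) by 3 mm thick. Origin: centre of its underside. The lid is to be laid on it.
- barrel_center (a point): Centre, half-way up, of the loose brass attenuator barrel (about 0.14 kg): an upright cylinder 30 mm in diameter and 37 mm high with a neck 16 mm in diameter and 9 mm high on top, 46 mm in all; this point is 23 mm above its underside. z points up along the barrel to the neck. It stands in the closed box at the start.
- dish: Round blue ceramic dish fixed to the desk, 110 mm across the rim and 14 mm high, with a flat inner floor about 92 mm across, 4 mm above the desk. Origin: centre of its underside.
- disc_center (a point): Centre of the pale ceramic capacitor disc in the box, 40 mm in diameter and 9 mm thick with a small steel terminal on top (13 mm in all), lying flat. To be left.
- stud_center (a point): Centre of the steel grounding stud in the box, standing: 26 mm base, thin 10 mm stem, 36 mm high in all. To be left.

How it is judged:
By the outcome, as a careful person would: the job done as asked, in the order asked, and still so for the second after the job is handed in, with the robot touching nothing.
It also fails if it takes over 72 s, if anything falls off the work surface, if the arm or the gripper's body presses on something with over 40 N, if the wrist force passes 120 N, or if a joint passes its speed limit or range.

## Working session

There is one attempt and no reset: what is moved stays moved. The work goes in short steps, Python scripts to look and compute and a tool call to move; the robot and the scene stay as the last step left them, time stands still between calls to the robot, and variables do not carry over. Pictures are saved under pics/ and viewed, and the job is handed in when it is done.

Besides the shell and the picture viewer there is one more tool, called after "Emit:" as name(argument=value, ...) on one line, values as JSON. send_rows: Moves the arm, as the interface text tells. Its arguments: {"type":"object","properties":{"moves":{"type":"array"}},"required":["moves"]}

```bash
mkdir -p pics; ls; cat > h.py <<'E'
import numpy as np, cv2
from rig import status, vision, bot, models
def w(c,px,d=None,z=None):
    # world point of pixel using depth or plane z
    P=c['pose']; x=(px[0]-c['cx'])/c['fx']; y=(px[1]-c['cy'])/c['fy']
    ray=np.array([x,-y,-1.])
    if z is None:
        return P[:3,:3]@(ray*d)+P[:3,3]
    r=P[:3,:3]@ray
    return P[:3,3]+r*(z-P[2,3])/r[2]
def cloud(c):
    d=c['depth'];v,u=np.mgrid[:d.shape[0],:d.shape[1]]
    p=np.stack([(u-c['cx'])/c['fx']*d,-(v-c['cy'])/c['fy']*d,-d],-1)
    return p@c['pose'][:3,:3].T+c['pose'][:3,3]
def save(c,n): cv2.imwrite('pics/'+n,c['img'][...,::-1])
E
python3 - <<'E'
from h import *
s=status.read_state(); print(s)
for n in ['top','scene']:
    c=vision.capture(n); save(c,n+'0.png'); print(n,c.keys(),c['fx'],c['cx'],c['cy']); print(c['pose'])
    X=cloud(c)
    for t in ['box','lid_knob','mat','dish']:
        m=models.masks_of(n,t); l=models.landmark_of(n,t)
        for a in m[:2]:
            k=a['mask']&(c['depth']>0); p=X[k]; print(t,a['confidence'],a['extent'],k.sum(),np.median(p,0).round(4), p.min(0).round(3),p.max(0).round(3))
        for a in l[:2]: print('  lm',a['confidence'],np.round(a['point'],1))
E
```

```text
pics
{'time_s': 0.0, 'joint_positions': array([-7.33676720e+01,  3.02789668e+01,  8.21561364e+01,  2.87895389e-04,
        6.76878824e+01, -1.02272066e+01]), 'qvel': array([-0.01219393,  0.1349854 , -0.04332216,  0.03885594,  0.0095868 ,
       -0.02015352]), 'tau': array([-1.13148275e-05, -4.40040350e+01, -1.76594067e+01,  6.32911082e-02,
        5.81861415e-02, -1.63769496e-04]), 'position': array([ 0.28217599, -0.55678671,  0.18887308]), 'tcp_rot': array([[ 8.92117823e-01,  4.51802411e-01, -6.09936926e-04],
       [ 4.51802658e-01, -8.92115532e-01,  2.05802471e-03],
       [ 3.85686322e-04, -2.11157165e-03, -9.99997696e-01]]), 'force': array([ 0.30705607, -0.08378865,  0.2358871 ]), 'moment': array([-0.02418817, -0.04832024, -0.04901836]), 'opening': 0.9993339432276387}
top dict_keys(['img', 'depth', 'fx', 'fy', 'cx', 'cy', 'pose']) 392.9572508421115 317.99141354220575 196.537486806569
[[ 0.00838582  0.99816767 -0.05992483  0.49097388]
 [-0.99992619  0.00784359 -0.0092781  -0.00651448]
 [-0.00879107  0.05999821  0.99815977  0.974389  ]
 [ 0.          0.          0.          1.    
[... 673 characters left out ...]
1121  1.18315647]
 [ 0.99862277  0.04966662 -0.01690553 -0.00484631]
 [-0.01457553  0.57217531  0.82000181  0.99847358]
 [ 0.          0.          0.          1.        ]]
box 0.6 [361.3, 193.8, 465.3, 249.2] 1043 [0.5938 0.2172 0.0237] [ 0.477  0.108 -0.005] [0.633 0.37  0.061]
lid_knob 0.95 [360.5, 169.5, 469.7, 237.4] 4661 [0.5314 0.2355 0.0596] [ 0.384  0.109 -0.001] [0.63  0.391 0.101]
lid_knob 0.19 [162.6, 200.5, 274.1, 268.7] 6650 [ 0.5727 -0.2719  0.0016] [ 0.46  -0.412 -0.006] [ 0.67  -0.135  0.01 ]
  lm 0.66 [410.9 192.8]
mat 0.72 [162.9, 203.2, 270.8, 272.2] 6703 [ 0.5725 -0.2716  0.0016] [ 0.46  -0.41  -0.006] [ 0.67  -0.133  0.01 ]
  lm 0.64 [218.6 232.1]
  lm 0.57 [329.5 217.3]
```

View pics/top0.png

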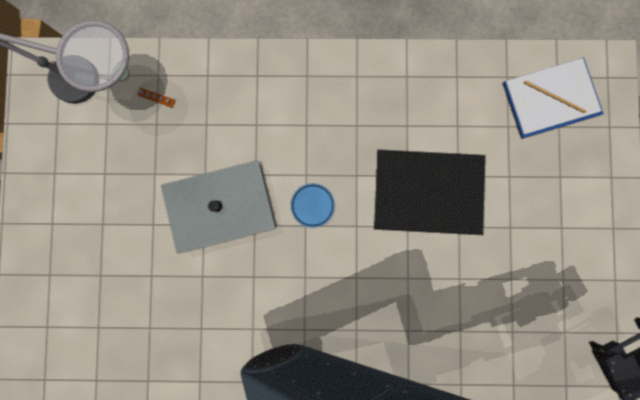

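View pics/scene0.png

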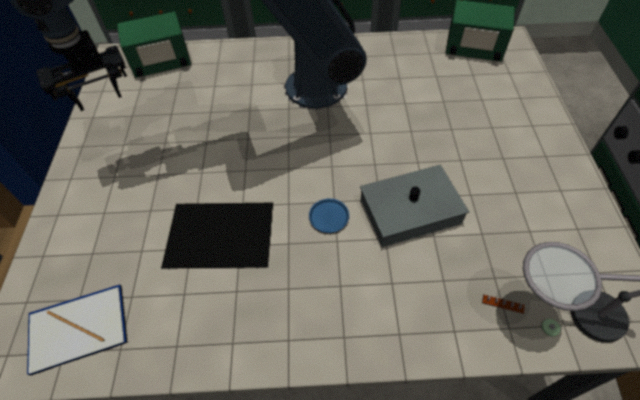

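```bash
python3 - <<'E'
from h import *
for n in ['top','scene']:
    c=vision.capture(n); X=cloud(c); ok=c['depth']>0
    k=ok&(X[...,2]>.085)&(X[...,2]<.13)&(X[...,1]>.1)&(abs(X[...,0]-.52)<.2)
    p=X[k]; print(n,'knob',k.sum(),p.mean(0),p.min(0),p.max(0))
    def rect(k,nm):
        k=cv2.morphologyEx(k.astype(np.uint8),cv2.MORPH_OPEN,np.ones((3,3)))>0
        p=X[k][:,:2].astype(np.float32); print(nm,k.sum(),cv2.minAreaRect(p),p.mean(0),np.median(X[k][:,2]))
    rect(ok&(X[...,2]>.05)&(X[...,2]<.075)&(X[...,1]>.09)&(X[...,1]<.42)&(abs(X[...,0]-.52)<.16),'lid')
    g=c['img'].max(-1)
    m=models.masks_of(n,'mat')[0]['mask']
    rect(ok&m,'mat')
    ct=max(cv2.findContours(m.astype(np.uint8),0,1)[0],key=cv2.contourArea)[:,0]
    q=np.array([w(c,a,z=.003)[:2] for a in ct],np.float32); print('mat plane',cv2.minAreaRect(q))
    m=models.masks_of(n,'dish')
    if m:
        ct=max(cv2.findContours(m[0]['mask'].astype(np.uint8),0,1)[0],key=cv2.contourArea)[:,0]
        q=np.array([w(c,a,z=.014)[:2] for a in ct],np.float32); print('dish',cv2.minEnclosingCircle(q),cv2.fitEllipse(q))
    for t in ['lid_knob','dish','mat']:
        for a in models.landmark_of(n,t)[:1]: print(t,a['confidence'],w(c,a['point'],z={'lid_knob':.083,'dish':0,'mat':0}[t]))
E
```

```text
top knob 117 [0.52127414 0.2363836  0.0963857 ] [0.50934415 0.2251558  0.08642594] [0.53420572 0.25027357 0.100987  ]
lid 7033 ((0.5216318964958191, 0.23810288310050964), (0.16639196872711182, 0.23665344715118408), 14.83900260925293) [0.52104706 0.23734748] 0.061328849752888215
mat 8726 ((0.5642358064651489, -0.2728425860404968), (0.2714802026748657, 0.20064009726047516), 87.36821746826172) [ 0.56315064 -0.27218467] 0.0029023446109965323
mat plane ((0.5638052821159363, -0.2719656527042389), (0.26983726024627686, 0.19971472024917603), 87.39652252197266)
dish ((0.5285031795501709, 0.01665746606886387), 0.05498229339718819) ((0.5282137989997864, 0.017243850976228714), (0.10485255718231201, 0.1070900559425354), 22.844791412353516)
lid_knob 0.69 [0.52721721 0.23782462 0.083     ]
dish 0.72 [0.52916595 0.00458427 0.        ]
mat 0.75 [ 0.55747731 -0.27753774  0.        ]
scene knob 89 [0.52529926 0.2378487  0.09362258] [0.51034251 0.22522334 0.08544679] [0.53628961 0.25174521 0.10012647]
lid 4701 ((0.5228698253631592, 0.23838388919830322), (0.1694413423538208, 0.23810885846614838), 15.070230484008789) [0.52856135 0.23703285] 0.059562577767810154
mat 6623 ((0.5620141625404358, -0.2706897258758545), (0.2729555368423462, 0.2088577300310135), 87.48635864257812) [ 0.56987536 -0.27113387] 0.0015783898502139682
mat plane ((0.5655365586280823, -0.2695211172103882), (0.27152374386787415, 0.20506487786769867), 87.47086334228516)
dish ((0.5321406722068787, 0.017874136567115784), 0.05561105161905289) ((0.531928300857544, 0.017499353736639023), (0.10399122536182404, 0.10875643789768219), 88.38874816894531)
lid_knob 0.92 [0.53259187 0.23530808 0.083     ]
dish 0.84 [0.5189258  0.02465543 0.        ]
mat 0.67 [ 5.70396580e-01 -2.63922904e-01  1.11022302e-16]
```

The top view shows the lid at columns 163–275, rows 161–254 with its knob at (214,206), the dish at (313,205) and the mat at columns 374–485, rows 150–240. Both cameras agree to within 4 mm:

| Thing | Position (m) | Yaw |
|---|---|---|
| Knob | (0.5225, 0.238) | lid 15° |
| Mat | (0.564, -0.271) | -2.6° |
| Dish | (0.530, 0.017) | – |

I'll turn the jaws to 15° first, then cross to the knob.

Emit:
send_rows(moves=[[0, 0, 0, 0, 0, -1, -1], [0, 0, 0, 0, 0, -1, -1], [0, 0, 0, 0, 0, -1, -1], [0, 0, 0, 0, 0, -1, -1], [0, 0, 0, 0, 0, -1, -1], [0, 0, 0, 0, 0, -1, -1], [0, 0, 0, 0, 0, -1, -1], [0, 0, 0, 0, 0, -0.8, -1]])

```text
time_s: 2.5
position: [0.2824, -0.5575, 0.1899]
tcp_rot: [[-0.261, 0.965, 0.0], [0.965, 0.261, -0.0], [-0.0, 0.0, -1.0]]
force: [0.6, 0.4, -0.7]
opening: 1.0
```

Emit:
send_rows(moves=[[0.94, 0.58, 0, 0, 0, 0, -1], [0.94, 0.58, 0, 0, 0, 0, -1], [0.94, 0.58, 0, 0, 0, 0, -1], [0.94, 0.58, 0, 0, 0, 0, -1], [0.94, 0.58, 0, 0, 0, 0, -1], [0.94, 0.58, 0, 0, 0, 0, -1], [0.94, 0.58, 0, 0, 0, 0, -1], [0.94, 0.58, 0, 0, 0, 0, -1], [0.94, 0.58, 0, 0, 0, 0, -1], [0.94, 0.58, 0, 0, 0, 0, -1]])

```text
time_s: 3.75
position: [0.3626, -0.292, 0.19]
tcp_rot: [[-0.256, 0.967, 0.0], [0.967, 0.256, -0.0], [-0.0, 0.0, -1.0]]
force: [-0.6, 0.4, 0.1]
opening: 1.001
```

Emit:
send_rows(moves=[[0.94, 0.58, 0, 0, 0, 0, -1], [0.94, 0.58, 0, 0, 0, 0, -1], [0.94, 0.58, 0, 0, 0, 0, -1], [0.94, 0.58, 0, 0, 0, 0, -1], [0.94, 0.58, 0, 0, 0, 0, -1], [0.94, 0.58, 0, 0, 0, 0, -1], [0.94, 0.58, 0, 0, 0, 0, -1], [0.94, 0.58, 0, 0, 0, 0, -1], [0.94, 0.58, 0, 0, 0, 0, -1], [0.94, 0.58, 0, 0, 0, 0, -1]])

```text
time_s: 5.0
position: [0.4424, -0.0277, 0.19]
tcp_rot: [[-0.257, 0.967, 0.001], [0.967, 0.257, -0.0], [-0.0, 0.001, -1.0]]
force: [-0.6, -0.4, 0.5]
opening: 0.999
```

Emit:
send_rows(moves=[[0.94, 0.58, 0, 0, 0, 0, -1], [0.94, 0.58, 0, 0, 0, 0, -1], [0.94, 0.58, 0, 0, 0, 0, -1], [0.94, 0.58, 0, 0, 0, 0, -1], [0.94, 0.58, 0, 0, 0, 0, -1], [0.94, 0.58, 0, 0, 0, 0, -1], [0.94, 0.58, 0, 0, 0, 0, -1], [0, 0, 0, 0, 0, 0, -1], [0, 0, 0, 0, 0, 0, -1]])

```text
time_s: 6.12
position: [0.4974, 0.1558, 0.1897]
tcp_rot: [[-0.257, 0.966, -0.001], [0.966, 0.257, -0.001], [-0.0, -0.001, -1.0]]
force: [-0.0, -0.3, -0.2]
opening: 0.995
```

Emit:
send_rows(moves=[[0.73, 0.46, 0, 0, 0, 0, -1], [0.73, 0.46, 0, 0, 0, 0, -1], [0.73, 0.46, 0, 0, 0, 0, -1], [0.73, 0.45, 0, 0, 0, 0, -1], [0, 0, 0, 0, 0, 0, -1], [0, 0, 0, 0, 0, 0, -1]])

```text
time_s: 6.88
position: [0.5231, 0.2383, 0.1896]
tcp_rot: [[-0.257, 0.966, -0.001], [0.966, 0.257, -0.001], [-0.0, -0.001, -1.0]]
force: [-0.6, 0.3, -0.8]
opening: 0.996
```

```bash
cat >> h.py <<'E'
def wcloud(c,s):
    d=c['depth'];v,u=np.mgrid[:d.shape[0],:d.shape[1]]
    a=(u-c['cx'])/c['fx'];b=(v-c['cy'])/c['fy'];r=np.hypot(a,b)+1e-9
    k=np.tan(np.minimum(r,1.4))/r
    p=np.stack([a*k*d,-b*k*d,-d],-1)
    H=c['hand_eye']; p=p@H[:3,:3].T+H[:3,3]
    return p@s['tcp_rot'].T+s['position']
E
python3 - <<'E'
from h import *
s=status.read_state(); c=vision.capture('wrist'); save(c,'w1.png'); X=wcloud(c,s)
print(s['position'],c['hand_eye'].round(3),c['fx'])
k=(c['depth']>0)&(X[...,2]>.09)&(X[...,2]<.105)&(np.hypot(X[...,0]-.522,X[...,1]-.238)<.05)
p=X[k];print(k.sum(),p.mean(0),p.min(0),p.max(0))
E
```

```text
[0.52311772 0.23832227 0.18957808] [[ 0.002  0.964  0.266  0.074]
 [ 1.    -0.002 -0.001 -0.   ]
 [-0.     0.266 -0.964 -0.195]
 [ 0.     0.     0.     1.   ]] 309.70691628693146
550 [0.52093802 0.23844695 0.09683027] [0.50839338 0.22534599 0.09000663] [0.53338268 0.2507712  0.09893461]
```

View pics/w1.png

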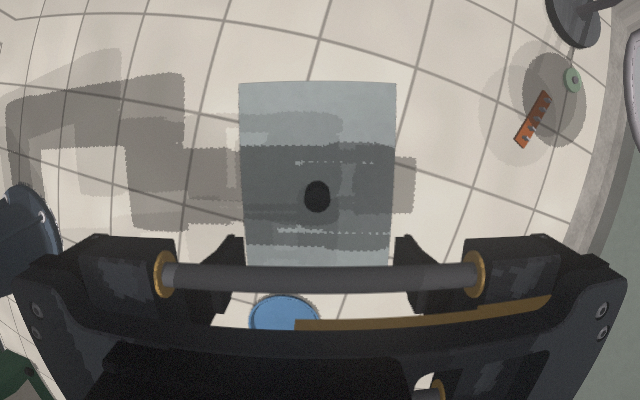

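The wrist view shows the knob at (317,197), centred between the fingers to about 2 mm. I'll go down and grip it.

Emit:
send_rows(moves=[[0, 0, 0.9, 0, 0, 0, -1], [0, 0, 0.9, 0, 0, 0, -1], [0, 0, 0.9, 0, 0, 0, -1], [0, 0, 0.9, 0, 0, 0, -1], [0, 0, 0.7, 0, 0, 0, -1], [0, 0, 0.4, 0, 0, 0, -1], [0, 0, 0.2, 0, 0, 0, -1], [0, 0, 0, 0, 0, 0, -1], [0, 0, 0, 0, 0, 0, -1]])

```text
time_s: 8.05
position: [0.5241, 0.2385, 0.068]
tcp_rot: [[-0.256, 0.967, 0.001], [0.967, 0.256, 0.0], [-0.0, 0.001, -1.0]]
force: [0.2, 0.3, 0.9]
opening: 1.002
```

Emit:
send_rows(moves=[[0, 0, 0, 0, 0, 0, 1], [0, 0, 0, 0, 0, 0, 1], [0, 0, 0, 0, 0, 0, 1], [0, 0, 0, 0, 0, 0, 1], [0, 0, 0, 0, 0, 0, 1], [0, 0, 0, 0, 0, 0, 1], [0, 0, 0, 0, 0, 0, 1], [0, 0, 0, 0, 0, 0, 1]])

```text
time_s: 9.05
position: [0.5236, 0.2384, 0.0673]
tcp_rot: [[-0.256, 0.967, -0.0], [0.967, 0.256, -0.0], [-0.0, -0.0, -1.0]]
force: [-0.5, 0.5, -0.3]
opening: 0.175
```

Emit:
send_rows(moves=[[0, 0, 0, 0, 0, 0, 1], [0, 0, 0, 0, 0, 0, 1]])

```text
time_s: 9.3
position: [0.5236, 0.2385, 0.0674]
tcp_rot: [[-0.256, 0.967, -0.0], [0.967, 0.256, 0.0], [0.0, -0.0, -1.0]]
force: [0.2, 0.3, 0.8]
opening: 0.017
```

```bash
python3 - <<'E'
from h import *
print(status.read_state()['opening'])
c=vision.capture('wrist'); save(c,'w2.png')
E
```

```text
0.017298022967694726
```

View pics/w2.png

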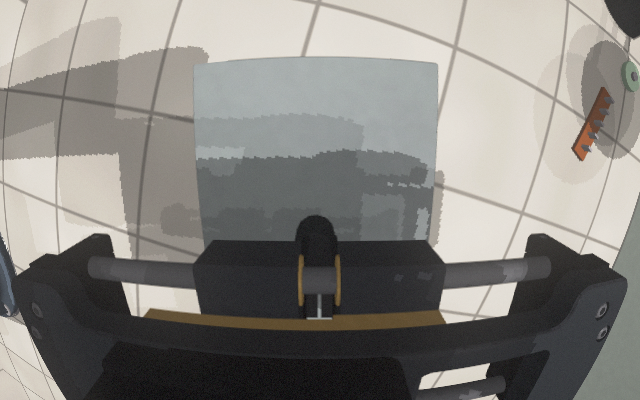

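```bash
python3 - <<'E'
from h import *
s=status.read_state(); c=vision.capture('wrist'); X=wcloud(c,s)
T=(X-s['position'])@s['tcp_rot']
for r in range(200,321,8): print(r,[(u,T[r,u].round(3).tolist()) for u in (285,318,350)])
for n in ['top','scene']:
    c=vision.capture(n); X=cloud(c); save(c,n+'2.png')
    print(c['img'].shape)
    im=c['img'][...,::-1]; 
    y,x=(205,214) if n=='top' else (190,412)
    cv2.imwrite(f'pics/{n}2c.png',cv2.resize(im[y-80:y+60,x-100:x+100],None,fx=4,fy=4)[:600])
E
```

```text
200 [(285, [0.022, -0.023, 0.005]), (318, [0.022, -0.001, 0.006]), (350, [0.022, 0.021, 0.007])]
208 [(285, [0.016, -0.023, 0.007]), (318, [0.016, -0.001, 0.006]), (350, [0.016, 0.021, 0.005])]
216 [(285, [0.01, -0.023, 0.006]), (318, [0.012, -0.001, 0.001]), (350, [0.01, 0.021, 0.007])]
224 [(285, [0.005, -0.023, 0.006]), (318, [0.012, -0.001, -0.016]), (350, [0.005, 0.021, 0.006])]
232 [(285, [-0.001, -0.024, 0.006]), (318, [0.011, -0.001, -0.028]), (350, [-0.001, 0.022, 0.006])]
240 [(285, [-0.007, -0.024, 0.006]), (318, [0.007, -0.001, -0.03]), (350, [-0.007, 0.022, 0.006])]
248 [(285, [0.039, -0.01, -0.114]), (318, [0.002, -0.001, -0.029]), (350, [0.039, 0.009, -0.114])]
256 [(285, [0.039, -0.009, -0.119]), (318, [-0.003, -0.001, -0.03]), (350, [0.039, 0.008, -0.12])]
264 [(285, [0.039, -0.009, -0.125]), (318, [-0.008, -0.001, -0.03]), (350, [0.038, 0.008, -0.123])]
272 [(285, [0.038, -0.008, -0.128]), (318, [0.033, -0.0, -0.118]), (350, [0.037, 0.008, -0.125])]
280 [(285, [0.036, -0.009, -0.128]), (318, [0.031, -0.0, -0.119]), (350, [0.035, 0.008, -0.127])]
288 [(285, [0.033, -0.009, -0.127]), (318, [0.029, -0.0, -0.12]), (350, [0.032, 0.008, -0.126])]
296 [(285, [0.031, -0.009, -0.127]), (318, [-0.053, -0.001, 0.006]), (350, [0.03, 0.008, -0.126])]
304 [(285, [0.028, -0.009, -0.126]), (318, [-0.06, -0.001, 0.005]), (350, [0.027, 0.008, -0.126])]
312 [(285, [0.025, -0.009, -0.126]), (318, [-0.069, -0.001, 0.007]), (350, [0.025, 0.008, -0.126])]
320 [(285, [0.025, -0.009, -0.13]), (318, [0.024, -0.0, -0.128]), (350, [0.025, 0.008, -0.13])]
(400, 640, 3)
(400, 640, 3)
```

View pics/top2c.png

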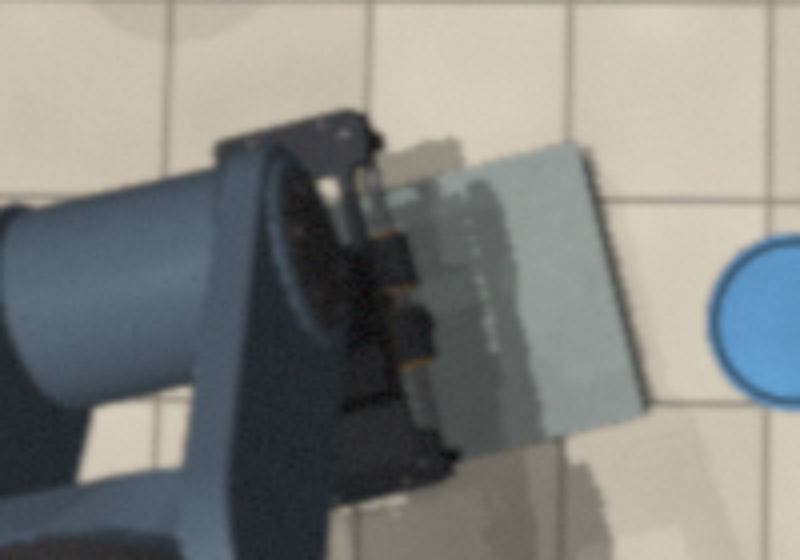

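View pics/scene2c.png

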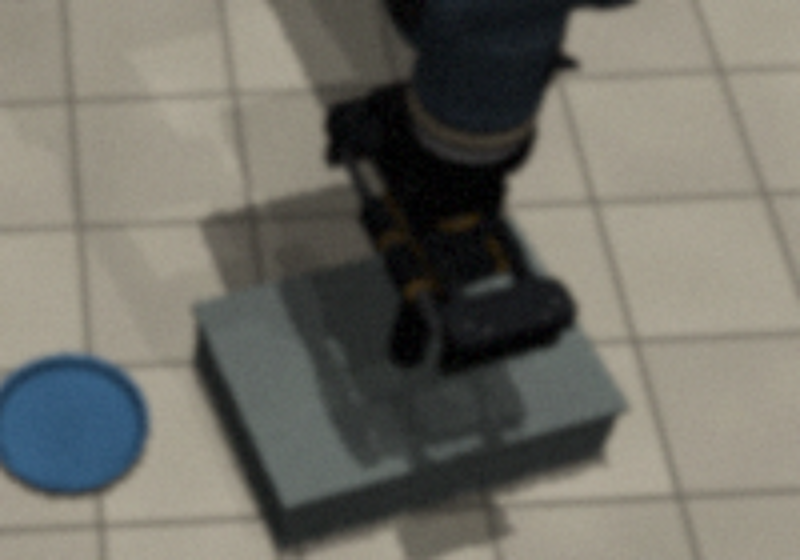

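```bash
python3 - <<'E'
from h import *
s=status.read_state(); c=vision.capture('wrist'); X=wcloud(c,s)
T=(X-s['position'])@s['tcp_rot']
print(s['opening'])
for r in (244,250,262,275): 
    print(r,[(u,T[r,u,1].round(4).item(),T[r,u,2].round(3).item()) for u in (195,200,204,206,208,212,216,220,290,296,300,304,308,312,328,332,336,340,344,425,430,434,438,440,444)])
im=c['img'][...,::-1]; cv2.imwrite('pics/w2c.png',cv2.resize(im[190:330,220:420],None,fx=4,fy=4))
E
```

```text
0.0017751700748669902
244 [(195, -0.1198, 0.067), (200, -0.115, 0.068), (204, -0.0851, 0.007), (206, -0.0832, 0.006), (208, -0.0814, 0.006), (212, -0.0325, -0.112), (216, -0.0314, -0.111), (220, -0.0297, -0.112), (290, -0.0087, -0.111), (296, -0.0069, -0.111), (300, -0.0057, -0.111), (304, -0.0078, -0.046), (308, -0.0058, -0.046), (312, -0.0037, -0.043), (328, 0.0048, -0.043), (332, 0.0067, -0.047), (336, 0.005, -0.109), (340, 0.0061, -0.111), (344, 0.0073, -0.11), (425, -0.0002, -0.195), (430, 0.1065, 0.067), (434, 0.1109, 0.068), (438, 0.1154, 0.068), (440, 0.1174, 0.068), (444, 0.1212, 0.067)]
250 [(195, -0.1211, 0.068), (200, -0.1153, 0.067), (204, -0.1111, 0.067), (206, -0.0329, -0.116), (208, -0.0324, -0.116), (212, -0.0308, -0.117), (216, -0.0299, -0.116), (220, -0.0283, -0.117), (290, -0.0084, -0.115), (296, -0.0066, -0.116), (300, -0.0055, -0.115), (304, -0.0074, -0.055), (308, -0.0054, -0.055), (312, -0.0036, -0.05), (328, 0.0046, -0.05), (332, 0.0064, -0.055), (336, 0.0047, -0.114), (340, 0.0058, -0.115), (344, 0.007, -0.114), (425, 0.0309, -0.115), (430, 0.0318, -0.117), 
[... 558 characters left out ...]
, (430, 0.0295, -0.124), (434, 0.0303, -0.125), (438, 0.0317, -0.124), (440, 0.0324, -0.124), (444, 0.1245, 0.067)]
275 [(195, -0.0328, -0.127), (200, -0.0318, -0.126), (204, -0.03, -0.127), (206, -0.0302, -0.126), (208, -0.0298, -0.125), (212, -0.028, -0.126), (216, -0.027, -0.126), (220, -0.026, -0.126), (290, -0.0074, -0.127), (296, -0.0059, -0.126), (300, -0.0051, -0.123), (304, -0.0042, -0.12), (308, -0.0032, -0.119), (312, -0.002, -0.119), (328, 0.0024, -0.12), (332, 0.0035, -0.119), (336, 0.0044, -0.123), (340, 0.0051, -0.127), (344, 0.0061, -0.126), (425, 0.0277, -0.126), (430, 0.029, -0.126), (434, 0.0302, -0.126), (438, 0.0312, -0.127), (440, 0.0316, -0.127), (444, 0.0356, -0.121)]
```

View pics/w2c.png

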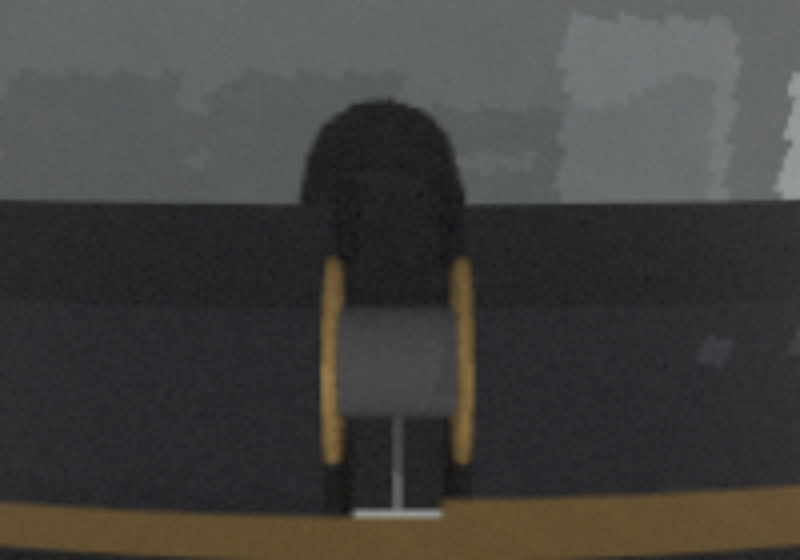

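```bash
python3 - <<'E'
from h import *
s=status.read_state(); c=vision.capture('wrist'); X=wcloud(c,s)
T=(X-s['position'])@s['tcp_rot']
for r in range(228,326,5): 
    print(r,' '.join('%d,%d,%d'%tuple((T[r,u]*1000).round()) for u in (296,302,306,310,314,318,322,326,330,334,340)))
print(s['joint_positions'],s['force'],s['moment'])
E
```

```text
228 2,-16,6 10,-10,-17 11,-8,-21 12,-5,-22 12,-3,-22 12,-1,-22 11,2,-21 10,4,-18 7,7,-9 2,10,7 2,15,7
233 4,-15,-10 10,-10,-25 11,-7,-29 11,-5,-29 11,-3,-29 12,-1,-30 11,2,-28 10,4,-27 7,7,-19 0,10,2 -2,15,6
238 6,-14,-23 11,-9,-37 12,-7,-38 11,-5,-37 10,-3,-34 10,-1,-33 10,2,-34 10,4,-33 12,6,-38 12,8,-37 -5,15,6
243 38,-7,-110 37,-5,-108 11,-7,-44 10,-5,-40 10,-3,-41 10,-1,-40 10,2,-40 10,4,-40 11,6,-44 12,8,-45 38,6,-110
248 39,-7,-114 36,-5,-108 12,-7,-52 11,-5,-49 11,-3,-49 10,-1,-48 11,2,-49 10,4,-49 12,5,-53 12,7,-53 39,6,-114
253 38,-6,-117 34,-5,-107 12,-6,-59 10,-5,-53 11,-2,-55 11,-1,-55 11,1,-55 10,3,-55 12,5,-58 12,7,-59 39,6,-118
258 38,-6,-121 37,-5,-118 12,-6,-64 10,-4,-61 10,-2,-59 9,-1,-58 10,1,-60 10,3,-60 10,5,-60 36,4,-116 38,5,-120
263 38,-6,-123 36,-5,-119 12,-6,-69 10,-4,-65 10,-2,-66 5,-1,-56 10,1,-66 10,3,-66 12,5,-69 36,4,-119 39,5,-124
268 38,-6,-125 36,-5,-121 34,-4,-117 34,-3,-117 34,-2,-117 34,0,-117 34,1,-117 34,2,-117 33,3,-116 35,4,-120 38,5,-126
273 38,-6,-128 35,-5,-122 33,-4,-118 33,-3,-119 33,-1,-119 33,0,-118 33,1,-118 33,2,-119 33,3,-119 33,4,-
[... 628 characters left out ...]
9 -1,-4,-82 -1,-2,-82 -1,0,-82 -1,1,-82 -1,3,-82 -2,5,-81 25,4,-122 28,5,-127
308 27,-6,-127 22,-5,-120 7,-5,-98 -4,-4,-81 -4,-2,-82 -4,0,-81 -4,1,-81 -4,3,-82 -4,5,-82 13,5,-106 26,5,-126
313 25,-6,-126 20,-5,-119 6,-5,-99 -7,-4,-81 -7,-2,-82 -6,0,-82 -7,1,-82 -7,3,-82 -6,5,-83 11,5,-107 25,5,-127
318 23,-6,-126 18,-5,-120 4,-5,-101 -74,-7,6 -74,-4,6 -74,-1,7 -74,3,6 -74,6,6 -74,9,6 25,4,-128 24,5,-128
323 24,-6,-130 25,-4,-131 24,-3,-130 25,-2,-131 24,-1,-129 24,0,-130 25,1,-131 25,2,-131 24,3,-130 24,4,-130 24,5,-130
[ 1.33626479e+01  3.60079727e+01  9.53151793e+01 -5.40709025e-04
  4.86756150e+01 -1.50046125e+00] [-0.73812749  0.42380506  0.33509264] [ 0.01519012 -0.08096055 -0.00150957]
```

Emit:
send_rows(moves=[[0, 0, -0.2, 0, 0, 0, 1], [0, 0, -0.3, 0, 0, 0, 1], [0, 0, -0.5, 0, 0, 0, 1], [0, 0, -0.5, 0, 0, 0, 1], [0, 0, -0.5, 0, 0, 0, 1], [0, 0, 0, 0, 0, 0, 1]])

```text
time_s: 10.35
position: [0.5246, 0.2387, 0.1189]
tcp_rot: [[-0.257, 0.967, 0.003], [0.967, 0.257, 0.001], [-0.0, 0.003, -1.0]]
force: [0.7, 0.5, -0.5]
opening: 0.003
```

```bash
python3 - <<'E'
from h import *
c=vision.capture('wrist'); save(c,'w3.png')
im=c['img'][...,::-1]; cv2.imwrite('pics/w3c.png',cv2.resize(im[160:310,220:420],None,fx=4,fy=4))
s=status.read_state();print(s['opening'],s['force'],s['position'])
X=wcloud(c,s);T=(X-s['position'])@s['tcp_rot']
for r in range(170,270,6): 
    print(r,' '.join('%d,%d,%d'%tuple((T[r,u]*1000).round()) for u in (290,296,302,306,310,314,318,322,326,330,334,340)))
E
```

```text
0.004438401155003188 [-0.71548986  0.05515602 -0.6780327 ] [0.52399199 0.23855098 0.11813314]
170 34,-24,58 34,-19,57 34,-14,58 34,-11,58 34,-7,57 34,-4,58 34,-1,59 34,2,57 34,6,56 34,9,59 34,12,59 34,17,58
176 29,-24,58 29,-19,58 29,-14,58 29,-11,58 29,-7,57 29,-4,57 29,-1,57 29,3,58 29,6,58 29,9,57 29,12,57 29,17,59
182 24,-24,57 24,-19,57 24,-14,58 24,-11,58 24,-7,58 24,-4,59 24,-1,57 24,3,58 24,6,59 24,9,58 24,13,58 24,18,58
188 19,-24,58 19,-19,57 19,-14,58 19,-11,58 19,-8,58 19,-4,58 19,-1,58 19,3,58 19,6,58 19,9,58 19,13,56 19,18,58
194 14,-24,57 14,-19,58 13,-14,60 13,-11,59 14,-8,58 14,-4,57 14,-1,58 14,3,58 14,6,58 14,9,58 14,13,57 14,18,58
200 9,-24,57 9,-19,58 9,-14,57 10,-11,51 12,-7,44 12,-4,44 11,-1,46 10,3,51 8,6,58 8,9,58 9,13,57 9,18,56
206 3,-25,57 3,-19,57 9,-13,39 11,-10,31 12,-7,28 12,-4,26 12,-1,28 11,2,32 8,6,39 3,9,58 3,13,58 3,18,58
212 -2,-25,58 -2,-20,58 8,-12,22 9,-9,21 8,-7,23 9,-4,22 9,-1,22 9,2,22 9,5,22 -2,9,58 -2,13,57 -2,18,58
218 -7,-25,57 -7,-20,58 4,-12,21 4,-10,22 4,-7,22 4,-4,21 4,-1,21 4,2,21 4,5,21 1,9,32 -7,13,58 -7,18,58
224 -13,-25,58 -13,
[... 256 characters left out ...]
36 12,-5,-36 -10,-4,23 -10,-1,22 -10,2,22 -24,6,58 13,6,-37 12,8,-36 -24,19,58
242 39,-9,-110 39,-7,-109 38,-5,-108 12,-7,-44 10,-5,-40 11,-3,-41 10,-1,-40 11,2,-41 11,4,-41 12,6,-44 13,8,-46 39,6,-110
248 38,-8,-113 38,-7,-114 36,-5,-107 12,-7,-52 10,-5,-48 11,-3,-49 10,-1,-48 11,2,-50 11,4,-49 12,5,-53 12,7,-52 38,6,-113
254 39,-8,-119 39,-6,-118 37,-5,-114 12,-6,-59 11,-4,-57 11,-2,-56 11,-1,-57 11,1,-57 10,3,-56 12,5,-59 12,7,-59 39,6,-119
260 38,-8,-121 38,-6,-121 37,-5,-118 12,-6,-67 10,-4,-63 10,-2,-62 8,-1,-57 10,1,-63 11,3,-63 11,5,-63 37,4,-118 39,5,-122
266 38,-8,-124 39,-6,-126 36,-5,-120 34,-4,-116 33,-3,-115 33,-2,-115 33,0,-115 34,1,-116 33,2,-114 74,0,-195 35,4,-119 38,5,-125
```

View pics/w3c.png

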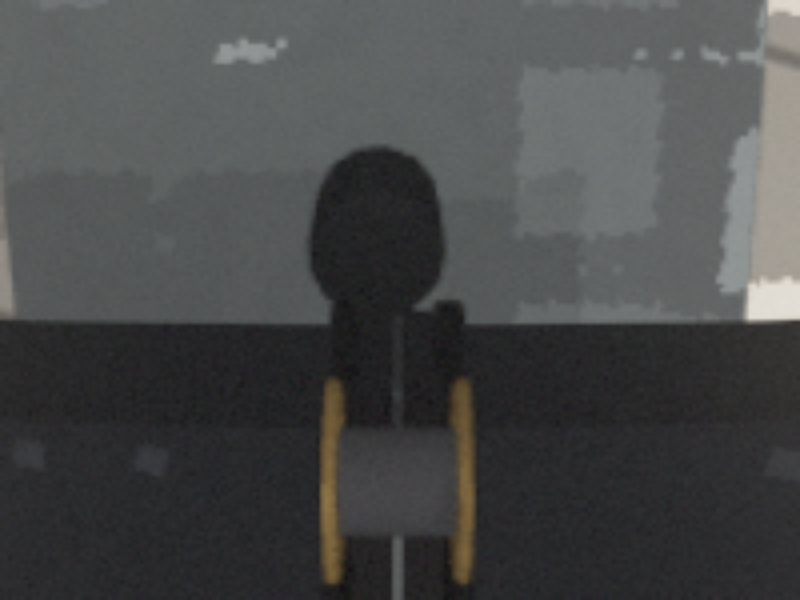

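The shut tips show at crop (335–465, 305), roughly 34 mm short of the reported TCP. That fits the fingers having closed just above the knob at z = 0.097 without touching it. I'll treat the real tips as TCP z + 0.034, open, and go lower while watching the force.

Emit:
send_rows(moves=[[0, 0, 0, 0, 0, 0, -1], [0, 0, 0, 0, 0, 0, -1], [0, 0, 0, 0, 0, 0, -1], [0, 0, 0, 0, 0, 0, -1], [0, 0, 0, 0, 0, 0, -1], [0, 0, 0, 0, 0, 0, -1], [0, 0, 0.5, 0, 0, 0, -1], [0, 0, 0.6, 0, 0, 0, -1], [0, 0, 0.6, 0, 0, 0, -1]])

```text
time_s: 11.52
position: [0.523, 0.2383, 0.0733]
tcp_rot: [[-0.256, 0.967, -0.001], [0.967, 0.256, -0.0], [0.0, -0.001, -1.0]]
force: [0.2, 0.2, -0.8]
opening: 0.939
```

```bash
python3 - <<'E'
from h import *
c=vision.capture('wrist'); save(c,'w4.png')
s=status.read_state();print(s['opening'],s['force'],s['position'])
X=wcloud(c,s);T=(X-s['position'])@s['tcp_rot']
for r in range(224,262,3): 
    print(r,' '.join('%d,%d,%d'%tuple((T[r,u]*1000).round()) for u in (200,210,220,230,236,242,394,400,406,412,418,430)))
E
```

```text
0.9636557024776246 [-0.34488294 -0.54678882 -1.15662795] [0.52159156 0.23786894 0.07141833]
224 -19,-114,73 2,-80,12 2,-73,13 2,-65,12 2,-60,12 2,-56,12 3,54,11 3,59,12 2,63,13 2,68,12 2,73,12 -18,106,72
227 -22,-115,73 0,-80,12 0,-73,12 0,-65,11 0,-60,12 0,-56,13 0,55,13 0,59,13 0,64,13 0,68,11 0,73,13 -22,107,73
230 -25,-115,72 -3,-81,12 -3,-73,13 -2,-65,11 -2,-60,12 -2,-56,11 -2,54,12 -2,59,11 -2,64,12 -3,69,13 -2,73,12 -25,107,73
233 -29,-116,73 -5,-81,13 -5,-73,12 -5,-65,12 -4,-60,12 -5,-56,12 -4,55,12 -5,59,13 -5,64,12 -4,68,12 -4,73,11 -28,107,73
236 -32,-117,75 -7,-81,12 -7,-74,13 -7,-66,12 12,-47,-36 -7,-56,12 -7,55,12 12,46,-36 12,49,-36 -7,69,12 -6,73,11 -31,108,73
239 -35,-116,73 -10,-82,13 -9,-73,11 12,-49,-41 12,-45,-41 10,-43,-37 11,42,-38 10,46,-37 12,48,-41 -9,69,12 -10,74,13 -33,108,71
242 -38,-117,74 -12,-82,12 -12,-74,12 12,-47,-46 10,-45,-42 10,-42,-40 10,41,-41 10,45,-41 11,47,-44 -12,69,12 -11,74,11 -37,109,73
245 -41,-117,73 -15,-83,13 -15,-74,13 11,-47,-49 10,-45,-45 10,-41,-45 9,41,-43 10,43,-45 12,46,-48 12,49,-50 -14,74,11 -40,108,72
248 -44,-117,72 -18,-83,13 -17,-75,12 11,-46,-52 11,-43,-51 9,-41,-46 8,41,-43 10,43,-48 10,46,-49 12,48,-53 -17,75,12 -44,110,74
251 -48,-118,73 -20,-83,12 12,-50,-58 10,-46,-53 10,-42,-54 8,-41,-48 6,41,-43 11,41,-54 11,44,-54 12,47,-57 12,50,-58 -47,110,72
254 -51,-119,74 -22,-83,12 12,-49,-61 11,-44,-58 11,-41,-58 7,-40,-50 5,41,-44 10,41,-55 10,43,-57 11,46,-58 12,49,-61 -50,110,73
257 -54,-119,73 -25,-84,12 12,-48,-64 10,-44,-61 9,-41,-58 5,-41,-50 3,41,-45 8,41,-56 10,43,-60 11,45,-63 12,47,-66 -53,111,72
260 -58,-120,74 12,-51,-69 12,-46,-68 10,-43,-64 8,-41,-59 4,-41,-50 1,41,-45 7,41,-56 10,42,-64 10,45,-64 12,46,-68 12,53,-68
```

View pics/w4.png

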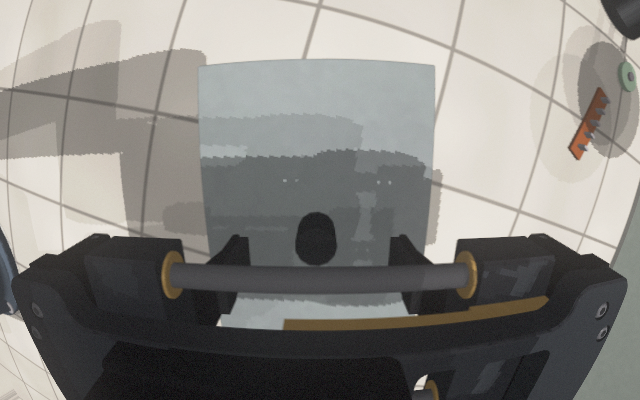

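Emit:
send_rows(moves=[[0, 0, 0.4, 0, 0, 0, -1], [0, 0, 0.4, 0, 0, 0, -1], [0, 0, 0.3, 0, 0, 0, -1], [0, 0, 0.2, 0, 0, 0, -1], [0, 0, 0.16, 0, 0, 0, -1], [0, 0, 0, 0, 0, 0, -1]])

```text
time_s: 12.32
position: [0.5235, 0.2384, 0.0382]
tcp_rot: [[-0.256, 0.967, -0.0], [0.967, 0.256, -0.0], [0.0, -0.0, -1.0]]
force: [0.1, 0.3, -0.9]
opening: 0.997
```

Emit:
send_rows(moves=[[0, 0, 0, 0, 0, 0, 1], [0, 0, 0, 0, 0, 0, 1], [0, 0, 0, 0, 0, 0, 1], [0, 0, 0, 0, 0, 0, 1], [0, 0, 0, 0, 0, 0, 1], [0, 0, 0, 0, 0, 0, 1], [0, 0, 0, 0, 0, 0, 1], [0, 0, 0, 0, 0, 0, 1], [0, 0, 0, 0, 0, 0, 1]])

```text
time_s: 13.45
position: [0.5226, 0.2382, 0.0383]
tcp_rot: [[-0.257, 0.967, -0.002], [0.967, 0.257, -0.001], [-0.0, -0.002, -1.0]]
force: [-3.4, -1.4, 2.5]
opening: 0.29
```

The knob is gripped (opening 0.29, about 25 mm). I'll lift slowly, then carry it across.

Emit:
send_rows(moves=[[0, 0, -0.15, 0, 0, 0, 1], [0, 0, -0.2, 0, 0, 0, 1], [0, 0, -0.3, 0, 0, 0, 1], [0, 0, -0.5, 0, 0, 0, 1], [0, 0, -0.7, 0, 0, 0, 1], [0, 0, -0.8, 0, 0, 0, 1], [0, 0, -0.8, 0, 0, 0, 1], [0, 0, -0.5, 0, 0, 0, 1], [0, 0, 0, 0, 0, 0, 1]])

```text
time_s: 14.58
position: [0.5245, 0.2387, 0.1384]
tcp_rot: [[-0.256, 0.967, 0.003], [0.967, 0.256, 0.001], [-0.0, 0.003, -1.0]]
force: [0.6, 0.2, -2.5]
opening: 0.287
```

```bash
python3 - <<'E'
from h import *
c=vision.capture('wrist'); save(c,'w5.png')
s=status.read_state();print(s['opening'],s['force'],s['position'])
c=vision.capture('scene'); save(c,'scene5.png')
c=vision.capture('top'); save(c,'top5.png')
E
```

```text
0.2895547983259461 [-0.20054235 -0.0211866  -3.13272329] [0.52364185 0.23844166 0.13746839]
```

View pics/scene5.png

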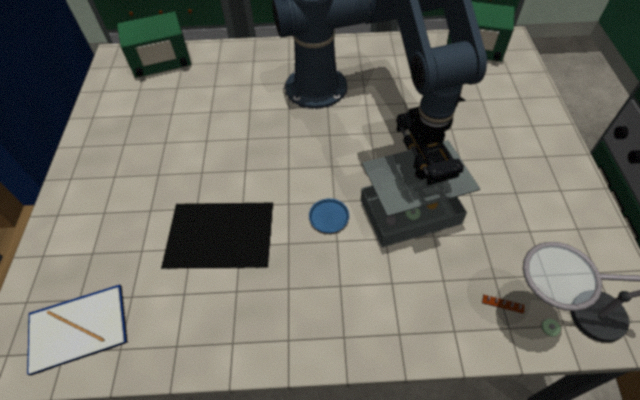

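View pics/w5.png

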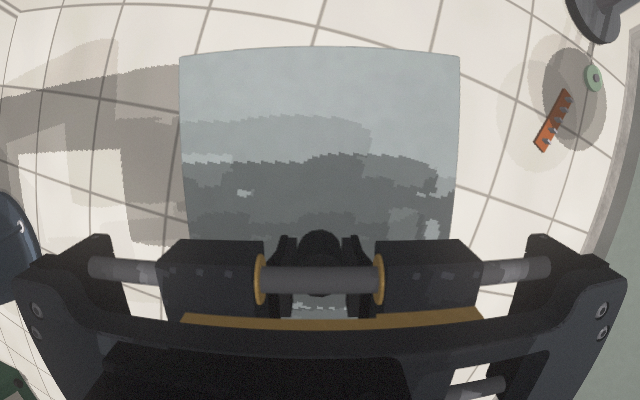

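The scene view shows the lid hanging level from the gripper above the box at (420,180). The wrist view shows the knob held at (318,250).

Emit:
send_rows(moves=[[-0.4, -0.07, 0, 0, 0, 0, 1], [-0.7, -0.13, 0, 0, 0, 0, 1], [-0.92, -0.17, 0, 0, 0, 0, 1], [-0.92, -0.17, 0, 0, 0, 0, 1], [-0.92, -0.17, 0, 0, 0, 0, 1], [-0.92, -0.17, 0, 0, 0, 0, 1], [-0.92, -0.17, 0, 0, 0, 0, 1], [-0.92, -0.17, 0, 0, 0, 0, 1], [-0.92, -0.17, 0, 0, 0, 0, 1], [-0.92, -0.17, 0, 0, 0, 0, 1], [-0.92, -0.17, 0, 0, 0, 0, 1], [-0.92, -0.17, 0, 0, 0, 0, 1]])

```text
time_s: 16.23
position: [0.5432, -0.0247, 0.1369]
tcp_rot: [[-0.256, 0.967, -0.001], [0.967, 0.256, -0.0], [-0.0, -0.001, -1.0]]
force: [0.2, -0.2, -2.4]
opening: 0.294
```

Emit:
send_rows(moves=[[-0.92, -0.17, 0, 0, 0, 0, 1], [-0.92, -0.17, 0, 0, 0, 0, 1], [-0.92, -0.17, 0, 0, 0, 0, 1], [-0.92, -0.17, 0, 0, 0, 0, 1], [-0.92, -0.17, 0, 0, 0, 0, 1], [-0.92, -0.17, 0, 0, 0, 0, 1], [-0.92, -0.17, 0, 0, 0, 0, 1], [-0.92, -0.17, 0, 0, 0, 0, 1], [-0.9, -0.16, 0, 0, 0, 0, 1], [-0.7, -0.12, 0, 0, 0, 0, 1], [-0.4, -0.07, 0, 0, 0, 0, 1], [0, 0, 0, 0, 0, 0.5, 1]])

```text
time_s: 17.73
position: [0.5625, -0.2606, 0.137]
tcp_rot: [[-0.168, 0.986, 0.0], [0.986, 0.168, 0.0], [0.0, 0.0, -1.0]]
force: [-0.8, 0.6, -2.0]
opening: 0.29
```

Emit:
send_rows(moves=[[0, 0, 0, 0, 0, 0.6, 1], [0, 0, 0, 0, 0, 0.65, 1], [0, 0, 0, 0, 0, 0, 1], [0, 0, 0, 0, 0, 0, 1]])

```text
time_s: 18.23
position: [0.5624, -0.2595, 0.1371]
tcp_rot: [[0.044, 0.999, -0.0], [0.999, -0.044, 0.0], [0.0, -0.0, -1.0]]
force: [-0.1, 1.0, -1.6]
opening: 0.29
```

```bash
python3 - <<'E'
from h import *
s=status.read_state();print(s['opening'],s['force'],s['position'])
c=vision.capture('top'); save(c,'top6.png')
X=cloud(c); b=s['position'];ok=c['depth']>0
k=ok&(abs(X[...,2]-.16)<.012)&(abs(X[...,1]+.27)<.2)&(abs(X[...,0]-.56)<.2)
p=X[k][:,:2].astype(np.float32); print(k.sum(),cv2.minAreaRect(p),np.median(X[k][:,2]),X[k].min(0),X[k].max(0))
E
```

```text
0.2895969224922428 [-0.0727694   0.99992117 -1.60281074] [ 0.56236067 -0.25952443  0.13707672]
4245 ((0.5627946257591248, -0.2595473527908325), (0.23742954432964325, 0.16634802520275116), 87.47322082519531) 0.15976577716063067 [ 0.48084105 -0.37728282  0.15322416] [ 0.6498122  -0.13800093  0.17117526]
```

View pics/top6.png

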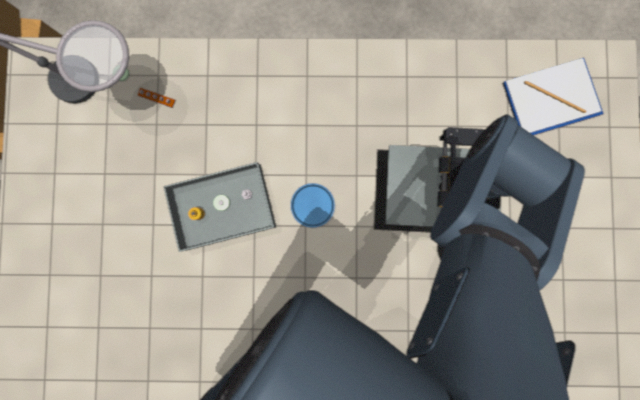

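The lid is parallel to the mat, centred at (0.563, -0.2595). The top view also shows the open box with the brass barrel at (195,213), disc at (221,202) and stud at (246,194). I'll shift 12 mm and lower the lid.

Emit:
send_rows(moves=[[-0.46, 0.06, 0, 0, 0, 0, 1], [0, 0, 0.7, 0, 0, 0, 1], [0, 0, 0.8, 0, 0, 0, 1], [0, 0, 0.8, 0, 0, 0, 1], [0, 0, 0.8, 0, 0, 0, 1], [0, 0, 0.8, 0, 0, 0, 1], [0, 0, 0.7, 0, 0, 0, 1], [0, 0, 0.5, 0, 0, 0, 1], [0, 0, 0.2, 0, 0, 0, 1], [0, 0, 0.1, 0, 0, 0, 1], [0, 0, 0.1, 0, 0, 0, 1], [0, 0, 0, 0, 0, 0, 1]])

```text
time_s: 19.77
position: [0.5636, -0.2714, -0.0]
tcp_rot: [[0.046, 0.999, 0.001], [0.999, -0.046, -0.0], [-0.0, 0.001, -1.0]]
force: [-1.0, 0.6, -3.0]
opening: 0.292
```

Emit:
send_rows(moves=[[0, 0, 0.08, 0, 0, 0, 1], [0, 0, 0.08, 0, 0, 0, 1], [0, 0, 0.06, 0, 0, 0, 1]])

```text
time_s: 20.15
position: [0.5633, -0.2713, -0.006]
tcp_rot: [[0.046, 0.999, -0.0], [0.999, -0.046, 0.0], [0.0, -0.0, -1.0]]
force: [-0.3, -0.2, -2.4]
opening: 0.292
```

Emit:
send_rows(moves=[[0, 0, 0.06, 0, 0, 0, 1], [0, 0, 0.04, 0, 0, 0, 1], [0, 0, 0, 0, 0, 0, 1]])

```text
time_s: 20.52
position: [0.5634, -0.2713, -0.0085]
tcp_rot: [[0.046, 0.999, -0.0], [0.999, -0.046, 0.0], [0.0, -0.0, -1.0]]
force: [0.7, 0.1, -2.1]
opening: 0.29
```

Emit:
send_rows(moves=[[0, 0, 0.04, 0, 0, 0, 1], [0, 0, 0, 0, 0, 0, 1]])

```text
time_s: 20.78
position: [0.5635, -0.2713, -0.0087]
tcp_rot: [[0.046, 0.999, 0.0], [0.999, -0.046, -0.0], [-0.0, 0.0, -1.0]]
force: [-1.3, 0.7, 3.6]
opening: 0.287
```

Emit:
send_rows(moves=[[0, 0, 0.04, 0, 0, 0, 1], [0, 0, 0, 0, 0, 0, 1]])

```text
time_s: 21.02
position: [0.5635, -0.2714, -0.0088]
tcp_rot: [[0.046, 0.999, 0.0], [0.999, -0.046, -0.0], [-0.0, 0.0, -1.0]]
force: [-3.2, 1.7, 9.7]
opening: 0.29
```

The lid has made contact, pressing 10 N. I'll ease off, open and rise.

Emit:
send_rows(moves=[[0, 0, -0.05, 0, 0, 0, 1], [0, 0, 0, 0, 0, 0, -1], [0, 0, 0, 0, 0, 0, -1], [0, 0, 0, 0, 0, 0, -1], [0, 0, 0, 0, 0, 0, -1], [0, 0, 0, 0, 0, 0, -1], [0, 0, 0, 0, 0, 0, -1], [0, 0, -0.3, 0, 0, 0, -1], [0, 0, -0.8, 0, 0, 0, -1], [0, 0, -1, 0, 0, 0, -1], [0, 0, -1, 0, 0, 0, -1], [0, 0, -1, 0, 0, 0, -1]])

```text
time_s: 22.52
position: [0.5638, -0.2716, 0.0959]
tcp_rot: [[0.046, 0.999, 0.002], [0.999, -0.046, -0.001], [-0.001, 0.002, -1.0]]
force: [-0.5, -0.6, 0.3]
opening: 0.998
```

```bash
python3 - <<'E'
from h import *
s=status.read_state();print(s['opening'],s['force'],s['position'])
for n in ['top','scene']:
    c=vision.capture(n); X=cloud(c);save(c,n+'7.png')
    for t in ['barrel_center','disc_center','stud_center']:
        for a in models.masks_of(n,t)[:2]:
            k=a['mask']&(c['depth']>0);p=X[k]
            zt=p[:,2].max(); ct=np.argwhere(a['mask']).mean(0)[::-1]
            print(n,t,a['confidence'],k.sum(),np.round(ct,1),np.median(p,0).round(4),p.min(0).round(3),p.max(0).round(3))
        for a in models.landmark_of(n,t)[:1]: print('  lm',a['confidence'],np.round(a['point'],1),w(c,a['point'],z={'barrel_center':.027,'disc_center':.01,'stud_center':.022}[t]).round(4))
    if n=='top': cv2.imwrite('pics/top7c.png',cv2.resize(c['img'][150:260,150:290,::-1],None,fx=5,fy=5))
    else: cv2.imwrite('pics/scene7c.png',cv2.resize(c['img'][160:260,345:485,::-1],None,fx=5,fy=5))
E
```

```text
0.9981072769386822 [-0.53755624 -0.58560795  0.30876358] [ 0.56378398 -0.27157805  0.09590474]
top barrel_center 0.54 175 [195.8 213.3] [0.5053 0.2926 0.0402] [0.491 0.282 0.004] [0.52  0.311 0.053]
  lm 0.6 [197.2 215.1] [0.5006 0.2936 0.027 ]
top disc_center 0.49 208 [220.5 202.4] [0.5331 0.241  0.0133] [0.514 0.223 0.003] [0.551 0.263 0.021]
  lm 0.45 [221.2 201.5] [0.5348 0.2407 0.01  ]
  lm 0.47 [244.  191.7] [0.5585 0.1825 0.022 ]
scene barrel_center 0.51 77 [390.8 220.2] [0.56   0.1791 0.0149] [0.545 0.17  0.002] [0.568 0.193 0.039]
scene disc_center 0.48 146 [412.6 212.6] [0.5355 0.2412 0.0116] [0.514 0.224 0.004] [0.554 0.26  0.017]
scene disc_center 0.18 1139 [328.9 215.6] [0.5263 0.0184 0.0034] [ 0.465 -0.035 -0.005] [0.584 0.076 0.017]
  lm 0.61 [411.8 210.9] [0.5289 0.2407 0.01  ]
scene stud_center 0.38 170 [433.3 200.2] [0.5136 0.2969 0.0348] [0.468 0.283 0.   ] [0.523 0.328 0.051]
  lm 0.58 [392.6 217.8] [0.5555 0.1842 0.022 ]
```

View pics/top7c.png

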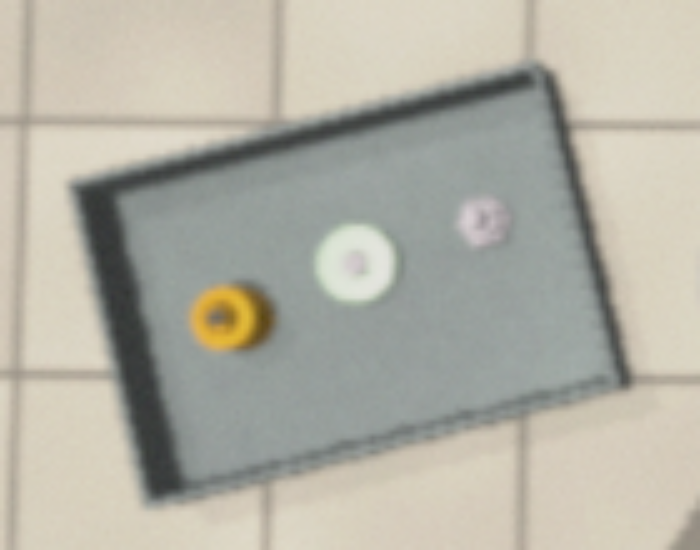

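View pics/scene7.png

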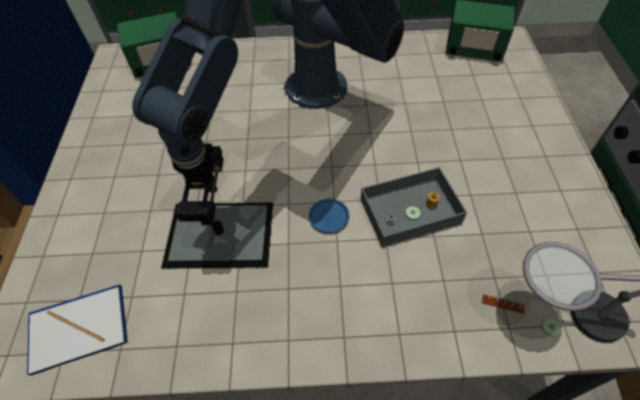

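The scene view shows the lid lying squarely on the mat at (218,238), with the barrel at (433,200) in the open box. Next I'll rise, turn back to 15°, and move over the barrel with the jaws set to about 48 mm.

Emit:
send_rows(moves=[[0, 0, -0.9, 0, 0, -0.85, -0.1], [0, 0, -0.5, 0, 0, -0.9, -0.1], [0.5, 0.08, 0, 0, 0, 0, -0.1], [0.9, 0.14, 0, 0, 0, 0, -0.1], [0.9, 0.14, 0, 0, 0, 0, -0.1], [0.9, 0.14, 0, 0, 0, 0, -0.1], [0.9, 0.14, 0, 0, 0, 0, -0.1], [0.9, 0.14, 0, 0, 0, 0, -0.1], [0.9, 0.14, 0, 0, 0, 0, -0.1], [0.9, 0.14, 0, 0, 0, 0, -0.1], [0.9, 0.14, 0, 0, 0, 0, -0.1], [0.9, 0.14, 0, 0, 0, 0, -0.1]])

```text
time_s: 24.72
position: [0.5405, -0.0535, 0.1284]
tcp_rot: [[-0.256, 0.967, 0.0], [0.967, 0.256, -0.0], [-0.0, 0.0, -1.0]]
force: [0.0, 0.0, 0.3]
opening: 0.549
```

Emit:
send_rows(moves=[[0.9, 0.14, 0, 0, 0, 0, -0.1], [0.9, 0.14, 0, 0, 0, 0, -0.1], [0.9, 0.14, 0, 0, 0, 0, -0.1], [0.9, 0.14, 0, 0, 0, 0, -0.1], [0.9, 0.14, 0, 0, 0, 0, -0.1], [0.9, 0.14, 0, 0, 0, 0, -0.1], [0.9, 0.14, 0, 0, 0, 0, -0.1], [0.9, 0.14, 0, 0, 0, 0, -0.1], [0.9, 0.14, 0, 0, 0, 0, -0.1], [0.9, 0.14, 0, 0, 0, 0, -0.1], [0.5, 0.1, 0, 0, 0, 0, -0.1], [0, 0, 0, 0, 0, 0, -0.1]])

```text
time_s: 26.22
position: [0.5157, 0.1851, 0.1284]
tcp_rot: [[-0.258, 0.966, 0.0], [0.966, 0.258, -0.0], [-0.0, 0.0, -1.0]]
force: [0.3, 0.3, 0.2]
opening: 0.55
```

```bash
cat > bl.py <<'E'
from h import *
import sys
for i in range(2):
    s=status.read_state(); c=vision.capture('wrist')
save(c,sys.argv[1]); X=wcloud(c,s);ok=c['depth']>0
h=cv2.cvtColor(c['img'],cv2.COLOR_RGB2HSV)
br=(h[...,0]>12)&(h[...,0]<32)&(h[...,1]>120)&ok&(np.hypot(X[...,0]-.505,X[...,1]-.293)<.05)&(X[...,2]<.07)
print(s['position'],s['opening'],s['force'],br.sum())
p=X[br]; print('z hist',np.histogram(p[:,2],np.arange(0,.061,.005)))
q=X[br&(abs(X[...,2]-.041)<.004)]; 
if len(q): print('rim',q.mean(0),cv2.minEnclosingCircle(q[:,:2].astype(np.float32)))
near=ok&(np.hypot(X[...,0]-.505,X[...,1]-.293)<.03)&(X[...,2]>.046)&(X[...,2]<.056)
q=X[near]
if len(q): print('neck',len(q),q.mean(0),cv2.minEnclosingCircle(q[:,:2].astype(np.float32)))
E
python3 bl.py w8.png
python3 - <<'E'
from h import *
c=vision.capture('top')
print(w(c,(195.4,213.4),z=.041))
E
```

```text
[0.51584863 0.1843951  0.12834933] 0.5503047518734696 [ 0.13592857 -0.14043836  0.12628626] 247
z hist (array([  0,   0,   3,   1,   3,   0,   3, 105, 128,   4,   0,   0]), array([0.   , 0.005, 0.01 , 0.015, 0.02 , 0.025, 0.03 , 0.035, 0.04 ,
       0.045, 0.05 , 0.055, 0.06 ]))
rim [0.5059463  0.2965014  0.04015844] ((0.5045979022979736, 0.29661551117897034), 0.01504618301987648)
neck 72 [0.5044334  0.29638579 0.05049508] ((0.5039714574813843, 0.2949465811252594), 0.0068723843432962894)
[0.50451233 0.29360327 0.041     ]
```

View pics/w8.png

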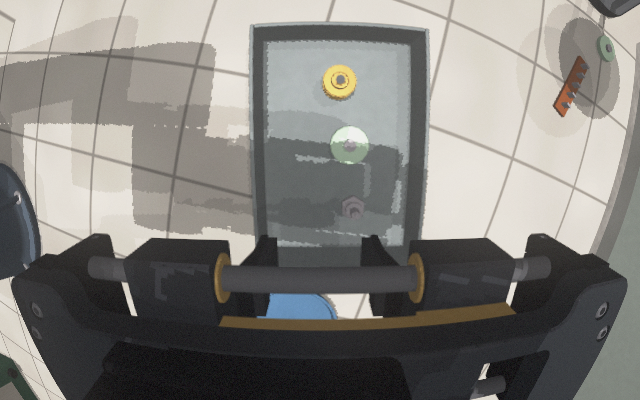

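The wrist view shows the barrel at (339,82), the disc at (348,145) and the stud at (352,208). The barrel works out at (0.5045, 0.2955).

Emit:
send_rows(moves=[[0.88, 0.14, 0, 0, 0, 0, -0.1], [0.88, 0.14, 0, 0, 0, 0, -0.1], [0.88, 0.14, 0, 0, 0, 0, -0.1], [0.88, 0.14, 0, 0, 0, 0, -0.1], [0.88, 0.14, 0, 0, 0, 0, -0.1], [0, 0, 0, 0, 0, 0, -0.1], [0, 0, 0.6, 0, 0, 0, -0.1], [0, 0, 0, 0, 0, 0, -0.1]])

```text
time_s: 27.38
position: [0.5034, 0.2934, 0.1116]
tcp_rot: [[-0.255, 0.967, -0.004], [0.967, 0.255, -0.002], [-0.001, -0.004, -1.0]]
force: [-0.3, -0.2, -0.4]
opening: 0.551
```

```bash
python3 bl.py w9.png
```

```text
[0.50395564 0.29373304 0.11218731] 0.5518743630422651 [ 0.49769701 -0.15203426  0.12591138] 749
z hist (array([  0,   0,  10,   7,   3,   5,   5, 171, 539,   8,   1,   0]), array([0.   , 0.005, 0.01 , 0.015, 0.02 , 0.025, 0.03 , 0.035, 0.04 ,
       0.045, 0.05 , 0.055, 0.06 ]))
rim [0.50437328 0.2991057  0.04068347] ((0.5045351982116699, 0.29855188727378845), 0.014834635891020298)
neck 85 [0.50426939 0.2987179  0.05025549] ((0.5038990378379822, 0.30009281635284424), 0.007112802937626839)
```

View pics/w9.png

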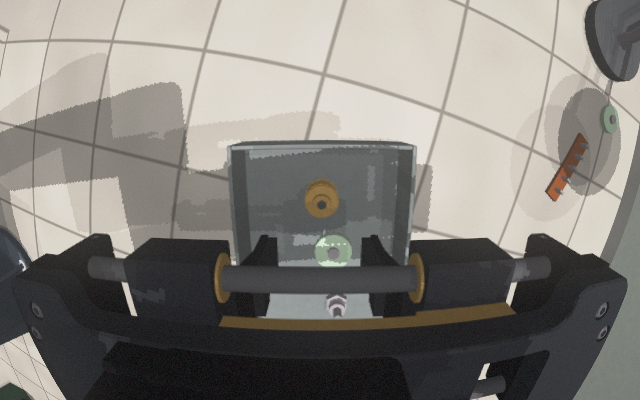

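The wrist view now shows the barrel at (321,199), about 4 mm further along the tool's x. I'll correct that and go down.

Emit:
send_rows(moves=[[0.17, 0.04, 0, 0, 0, 0, -0.1], [0, 0, 0.7, 0, 0, 0, -0.1], [0, 0, 0.9, 0, 0, 0, -0.1], [0, 0, 0.7, 0, 0, 0, -0.1], [0, 0, 0.2, 0, 0, 0, -0.1], [0, 0, 0, 0, 0, 0, -0.1]])

```text
time_s: 28.22
position: [0.5046, 0.2995, 0.0507]
tcp_rot: [[-0.256, 0.967, -0.0], [0.967, 0.256, -0.0], [0.0, -0.0, -1.0]]
force: [-0.2, -0.1, 0.0]
opening: 0.55
```

```bash
python3 bl.py w10.png
```

```text
[0.50493888 0.29961595 0.05118597] 0.5509237845710029 [ 0.4508639  -0.46737844 -0.54831163] 1319
z hist (array([  0,   8,  58,  25,  15,  20,  41, 278, 840,  29,   5,   0]), array([0.   , 0.005, 0.01 , 0.015, 0.02 , 0.025, 0.03 , 0.035, 0.04 ,
       0.045, 0.05 , 0.055, 0.06 ]))
rim [0.50422754 0.29922899 0.04065609] ((0.5047165155410767, 0.29827913641929626), 0.01526520773768425)
neck 146 [0.50399723 0.29930012 0.05010364] ((0.504301905632019, 0.2996761202812195), 0.007742676883935928)
```

View pics/w10.png

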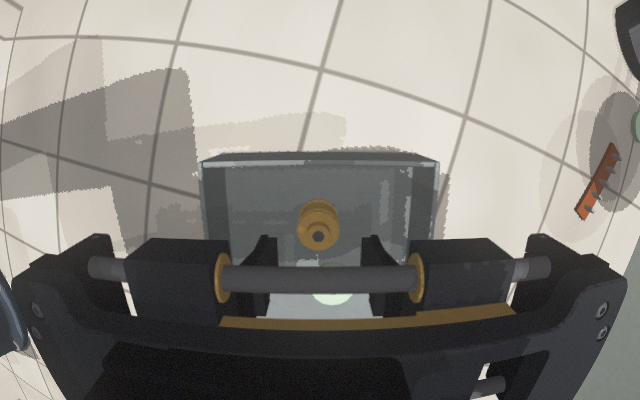

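The barrel sits centred between the fingers at (318,225).

Emit:
send_rows(moves=[[0, 0, 0.6, 0, 0, 0, -0.1], [0, 0, 0.7, 0, 0, 0, -0.1], [0, 0, 0.6, 0, 0, 0, -0.1], [0, 0, 0.5, 0, 0, 0, -0.1], [0, 0, 0.3, 0, 0, 0, -0.1], [0, 0, 0.2, 0, 0, 0, -0.1], [0, 0, 0, 0, 0, 0, -0.1]])

```text
time_s: 29.2
position: [0.5045, 0.2994, -0.0219]
tcp_rot: [[-0.256, 0.967, -0.0], [0.967, 0.256, -0.0], [-0.0, -0.0, -1.0]]
force: [0.3, 0.6, 0.8]
opening: 0.55
```

Emit:
send_rows(moves=[[0, 0, 0, 0, 0, 0, 1], [0, 0, 0, 0, 0, 0, 1], [0, 0, 0, 0, 0, 0, 1], [0, 0, 0, 0, 0, 0, 1], [0, 0, 0, 0, 0, 0, 1], [0, 0, 0, 0, 0, 0, 1]])

```text
time_s: 29.95
position: [0.5047, 0.2995, -0.0213]
tcp_rot: [[-0.257, 0.967, 0.0], [0.967, 0.257, 0.0], [0.0, 0.0, -1.0]]
force: [-1.1, -0.5, 4.2]
opening: 0.331
```

Gripped (opening 0.33, about 29 mm). Lifting.

Emit:
send_rows(moves=[[0, 0, -0.2, 0, 0, 0, 1], [0, 0, -0.4, 0, 0, 0, 1], [0, 0, -0.7, 0, 0, 0, 1], [0, 0, -0.8, 0, 0, 0, 1], [0, 0, -0.8, 0, 0, 0, 1], [0, 0, -0.8, 0, 0, 0, 1], [0, 0, -0.4, 0, 0, 0, 1], [0, 0, 0, 0, 0, 0, 1]])

```text
time_s: 30.95
position: [0.5051, 0.2997, 0.082]
tcp_rot: [[-0.257, 0.967, 0.002], [0.967, 0.257, 0.001], [0.0, 0.002, -1.0]]
force: [-0.7, 0.0, -0.1]
opening: 0.331
```

Emit:
send_rows(moves=[[-0.5, -0.08, 0, 0, 0, 0, 1], [-0.87, -0.15, 0, 0, 0, 0, 1], [-0.9, -0.15, 0, 0, 0, 0, 1], [-0.9, -0.15, 0, 0, 0, 0, 1], [-0.9, -0.15, 0, 0, 0, 0, 1], [-0.9, -0.15, 0, 0, 0, 0, 1], [-0.9, -0.15, 0, 0, 0, 0, 1], [-0.9, -0.15, 0, 0, 0, 0, 1], [-0.9, -0.15, 0, 0, 0, 0, 1], [-0.9, -0.15, 0, 0, 0, 0, 1], [-0.9, -0.15, 0, 0, 0, 0, 1], [-0.9, -0.15, 0, 0, 0, 0, 1]])

```text
time_s: 32.45
position: [0.5282, 0.0363, 0.0799]
tcp_rot: [[-0.256, 0.967, -0.002], [0.967, 0.256, 0.0], [0.001, -0.002, -1.0]]
force: [-0.6, 0.3, -1.1]
opening: 0.326
```

Emit:
send_rows(moves=[[-0.5, -0.1, 0, 0, 0, 0, 1], [-0.3, -0.09, 0, 0, 0, 0, 1], [0, 0, 0, 0, 0, 0, 1], [0, 0, 0, 0, 0, 0, 1]])

```text
time_s: 32.95
position: [0.5295, 0.0178, 0.0808]
tcp_rot: [[-0.257, 0.966, -0.0], [0.966, 0.257, 0.0], [0.0, -0.0, -1.0]]
force: [-1.0, -0.3, -0.3]
opening: 0.33
```

```bash
python3 - <<'E'
from h import *
s=status.read_state();print(s['opening'],s['force'],s['position'])
c=vision.capture('wrist');save(c,'w11.png')
c=vision.capture('scene');save(c,'scene11.png')
cv2.imwrite('pics/scene11c.png',cv2.resize(c['img'][130:260,260:420,::-1],None,fx=4,fy=4))
E
```

```text
0.32976107006404787 [-0.95392312 -0.29629757 -0.3109927 ] [0.52947918 0.01777437 0.08078126]
```

View pics/scene11c.png

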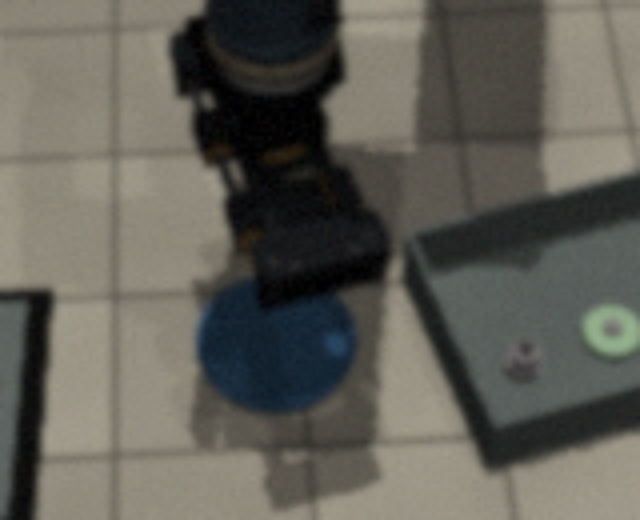

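View pics/w11.png

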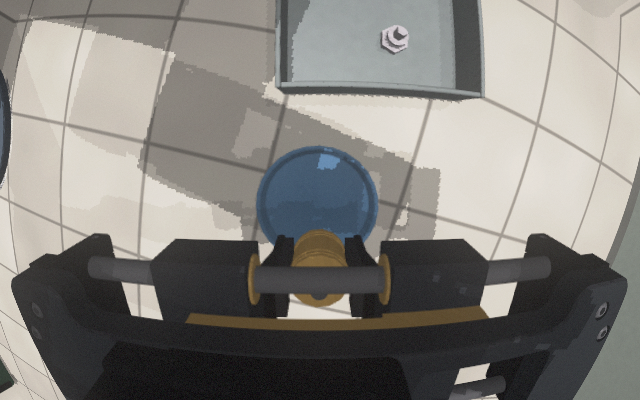

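The barrel is held upright over the dish: wrist view (319,265), with the dish rim spanning columns 258–377. Lowering.

Emit:
send_rows(moves=[[0, 0, 0.6, 0, 0, 0, 1], [0, 0, 0.8, 0, 0, 0, 1], [0, 0, 0.8, 0, 0, 0, 1], [0, 0, 0.7, 0, 0, 0, 1], [0, 0, 0.5, 0, 0, 0, 1], [0, 0, 0.3, 0, 0, 0, 1], [0, 0, 0.16, 0, 0, 0, 1], [0, 0, 0.06, 0, 0, 0, 1], [0, 0, 0, 0, 0, 0, 1]])

```text
time_s: 34.17
position: [0.53, 0.0172, -0.0168]
tcp_rot: [[-0.256, 0.967, 0.001], [0.967, 0.256, -0.0], [-0.0, 0.001, -1.0]]
force: [0.6, -0.4, -0.9]
opening: 0.325
```

Emit:
send_rows(moves=[[0, 0, 0.06, 0, 0, 0, 1], [0, 0, 0, 0, 0, 0, 1]])

```text
time_s: 34.42
position: [0.5299, 0.0172, -0.0185]
tcp_rot: [[-0.256, 0.967, 0.0], [0.967, 0.256, -0.0], [-0.0, 0.0, -1.0]]
force: [0.0, -0.4, -0.6]
opening: 0.327
```

Emit:
send_rows(moves=[[0, 0, 0.04, 0, 0, 0, 1], [0, 0, 0, 0, 0, 0, 1]])

```text
time_s: 34.67
position: [0.5297, 0.0172, -0.0197]
tcp_rot: [[-0.256, 0.967, -0.0], [0.967, 0.256, 0.0], [0.0, -0.0, -1.0]]
force: [0.6, -0.8, -1.7]
opening: 0.327
```

Emit:
send_rows(moves=[[0, 0, 0.04, 0, 0, 0, 1], [0, 0, 0, 0, 0, 0, 1]])

```text
time_s: 34.92
position: [0.5297, 0.0172, -0.0207]
tcp_rot: [[-0.256, 0.967, -0.0], [0.967, 0.256, 0.0], [0.0, -0.0, -1.0]]
force: [0.6, 0.7, -1.0]
opening: 0.332
```

Emit:
send_rows(moves=[[0, 0, 0.04, 0, 0, 0, 1], [0, 0, 0, 0, 0, 0, 1]])

```text
time_s: 35.17
position: [0.5298, 0.0172, -0.0213]
tcp_rot: [[-0.257, 0.967, 0.0], [0.967, 0.257, -0.0], [-0.0, 0.0, -1.0]]
force: [-1.1, 0.4, 3.2]
opening: 0.334
```

The barrel has made contact, with the force turning to +3 N. I'll release to 48 mm so the fingers stay inside the rim, then rise.

Emit:
send_rows(moves=[[0, 0, 0, 0, 0, 0, 0.1], [0, 0, 0, 0, 0, 0, 0], [0, 0, 0, 0, 0, 0, -0.1], [0, 0, 0, 0, 0, 0, -0.1], [0, 0, 0, 0, 0, 0, -0.1], [0, 0, -0.2, 0, 0, 0, -0.1], [0, 0, -0.5, 0, 0, 0, -0.1], [0, 0, -0.8, 0, 0, 0, -0.1], [0, 0, -1, 0, 0, 0, -0.1], [0, 0, -1, 0, 0, 0, -0.1], [0, 0, -1, 0, 0, 0, -0.1], [0, 0, -1, 0, 0, 0, -0.1]])

```text
time_s: 36.67
position: [0.5297, 0.0172, 0.1177]
tcp_rot: [[-0.256, 0.967, 0.001], [0.967, 0.256, -0.0], [-0.0, 0.001, -1.0]]
force: [0.3, 0.3, 0.6]
opening: 0.55
```

Emit:
send_rows(moves=[[-0.9, -0.9, -0.5, 0, 0, 0, -0.1], [-0.9, -0.9, 0, 0, 0, 0, -0.1], [-0.9, -0.9, 0, 0, 0, 0, -0.1], [-0.9, -0.9, 0, 0, 0, 0, -0.1], [0, 0, 0, 0, 0, 0, -0.1], [0, 0, 0, 0, 0, 0, -0.1]])

```text
time_s: 37.42
position: [0.4663, -0.0927, 0.129]
tcp_rot: [[-0.256, 0.967, 0.001], [0.967, 0.256, -0.0], [-0.0, 0.001, -1.0]]
force: [0.8, -0.6, 0.6]
opening: 0.55
```

```bash
python3 - <<'E'
from h import *
s=status.read_state();print(s['time_s'],s['opening'],s['force'],s['position'])
for n in ['scene','top','wrist']:
    c=vision.capture(n);save(c,n+'12.png')
    if n=='scene': cv2.imwrite('pics/scene12c.png',cv2.resize(c['img'][160:280,150:480,::-1],None,fx=2.4,fy=2.4))
    if n!='wrist':
        X=cloud(c);k=(c['depth']>0)&(np.hypot(X[...,0]-.53,X[...,1]-.0175)<.045)&(X[...,2]>.03)&(X[...,2]<.06)
        print(n,k.sum(),X[k].mean(0),X[k].max(0) if k.any() else '')
E
```

```text
37.425 0.5500062063558618 [ 0.77794808 -0.56682152  0.63430828] [ 0.46625114 -0.09265478  0.12895476]
scene 103 [0.53499557 0.01696501 0.03910469] [0.54789912 0.03174678 0.05186047]
top 130 [0.53047401 0.01615003 0.04128284] [0.54610619 0.03050836 0.05241972]
```

View pics/scene12c.png

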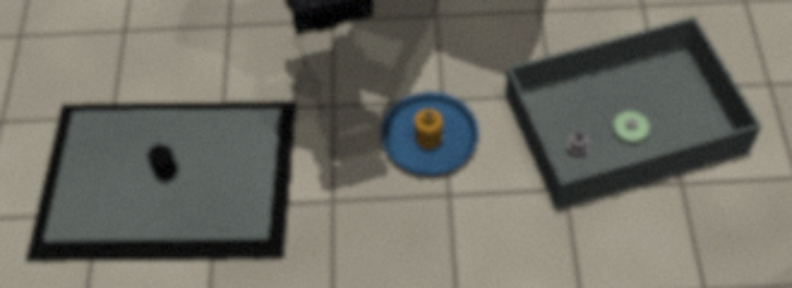

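View pics/wrist12.png

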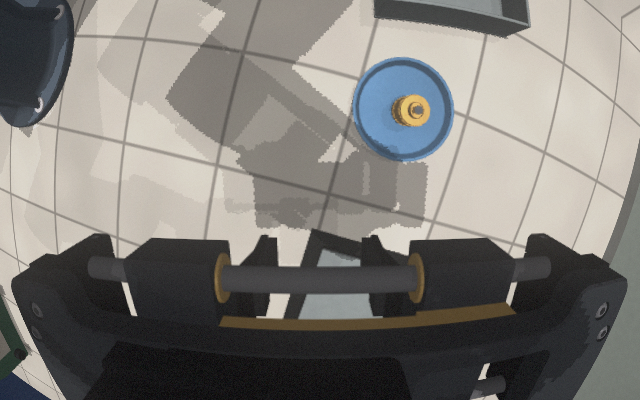

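The barrel stands upright, neck up, in the dish (crop (428,130)). The lid lies on the mat, the disc and stud are still in the box, and the arm is clear of everything.

```bash
python3 -c "
from h import *
print(bot.hand_in())"
```

```text
the job is handed in; nothing more can be done
None
```

The job is handed in, and the last pictures show it done as asked. I lifted the lid by its knob and laid it on the mat. I then took the barrel from the box and stood it in the dish, neck up. It took about 38 s of the 72 s allowed.

- **Lid:** it lies within the mat, parallel to it. The highest force seen was about 10 N, on contact with the mat; I eased off before letting go.
- **Barrel:** it stands upright near the middle of the dish, at about (0.530, 0.017) with its top at z ≈ 0.052. It touched down at about 3 N.
- **Disc and stud:** both are still in their places in the box.
- **Arm:** it is clear of everything.

**What disagreed:**
- **Finger length:** the real fingertips sit about 34 mm short of the reported TCP. My first grip closed in the air just above the knob and touched nothing. I measured the offset with the wrist camera and used it from then on.
- **Networks:** in the scene view they swapped the barrel and the stud. I went by colour and depth there instead.
- **Barrel position:** the top and wrist cameras differed by about 5 mm on where it was. I used the wrist camera's value, and the grip was good.

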